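# Put the card reader back in its charging tray

## Task

Pick up the white and blue card reader from the bar counter and set it down, face up, in the pocket of the orange charging tray so that it sits flat on the pocket floor, square between the walls (either way round will do), then let go of it. Do not drop it in from a height, and leave the calculator and the remote control where they lie.

Things in the scene. Friction and masses are not known exactly. Their poses are not given: they have to be found in the camera images.
- reader: Loose card payment reader, face up: white box 130 (x) x 56 (y) x 28 mm high, with a blue printer hump on top over the last 36 mm of its +x end (38 mm high there), green display, keypad with red, yellow and green keys towards -x. About 0.3 kg. Long sides plain and upright over 28 mm: grip across y at the middle. Origin: centre of the underside; z up.
- tray: Charging tray fixed to the counter: grey base 162 (x) x 88 x 10 mm with 14 mm high orange walls round a pocket. Pocket floor 140 (x) x 66 mm, 10 mm above the counter; walls flare to a mouth of 154 x 80 mm; the long walls are cut away over the middle 76 mm for fingers. The reader fits with its x along the tray's x, either way round. Origin: centre of the base's underside; z up.
- calculator: Grey desk calculator, 150 x 78 x 16 mm, white and orange keys, loose, lying face up on the counter. Leave it alone. Origin: centre of the underside; x along its length, z up.
- remote: Grey television remote control, 165 x 44 x 20 mm, small round buttons, loose, lying face up on the counter. Leave it alone. Origin: centre of the underside; x along its length, z up.
Things that resemble listed ones, but are neither listed nor needed, are in the scene too. Leave any turquoise look-alike of the reader alone.

How it is judged:
At the end, for the whole second after the job is handed in: The reader rests face up on the pocket floor of the tray: its origin within 15 mm of the tray's centre seen from above and 10 mm (within 4 mm) above the tray's origin, its long axis within 10 degrees of the tray's (either way round), level within 4 degrees, at rest and let go (horizontal distance between reader and tray below 0.015 m and z of reader in the frame of tray between 0.006 and 0.014 m and angle between the x axis of reader and the x axis of tray, either way round below 0.175 rad and angle between reader's own z axis and vertical below 0.07 rad and linear speed of reader below 0.02 m/s); the robot touches nothing.
It fails at once if the card reader is dropped or thrown: it moves faster than 0.9 m/s with no finger touching it (a fall of about 40 mm) (linear speed of reader above 0.9 m/s and contact force between reader and the fingers below 0.1 N).
It fails at once if the calculator is shifted by more than 30 mm (distance of calculator from where it was at the start of the episode above 0.03 m).
It fails at once if the remote control is shifted by more than 30 mm (distance of remote from where it was at the start of the episode above 0.03 m).
It also fails if it takes over 40 s, if anything falls off the work surface, if the arm or the gripper's body presses on something with over 40 N, if the wrist force passes 120 N, or if a joint passes its speed limit or range.

## Robot

A 6-joint arm with a two-finger parallel gripper is mounted at the origin on the work surface. World frame = base frame: x ahead of the robot, y to its left, z up, the work surface at z = 0. Lengths are in m, angles in rad, forces in N, time in s.
With the tool pointing down it reaches from about 0.3 to 0.825 m from the base axis. Payload 5.4 kg.
Tool frame: the origin (TCP) lies on the centre line of the jaws, within the pads' length; the fingertips stand 22 mm ahead of it and the grasp point (between the pads) lies 3 mm ahead of it; z points along the fingers, y is the direction in which the jaws open and shut (so a half turn about z gives the same grasp; the last joint's range is limited). The gripper opens to 92 mm and grips with 3 to 60 N. Pads are 20 mm wide; open, the fingers measure 128 mm over their backs; the gripper's body (75 mm by 189 mm) begins 69 mm behind the grasp point.
Start: joints at [0.905, 0.158, 1.597, -0, 1.386, -0.21], TCP at [0.253, 0.516, 0.237] pointing down, gripper open.
Joint ranges: [-2.91, 2.91], [-0.94, 2.29], [0.18, 2.7], [-1.29, 4.43], [0.17, 2.64], [-3, 3]. Speed limits (rad/s): [2.57, 2.57, 3.14, 3.14, 3.14, 3.14].

## Interface

Orientations are given as a unit quaternion [x, y, z, w].
In Python, from plant import robot, optics, sign_off, spotter gives the robot as it stands.
- The arm moves only by the tool step_arm, never from a script. Its argument "targets" is a list of rows, each a list of 3 entries, a list of its own where there are three numbers: the opening, from 0 (shut) to 1 (fully open), then the shift along the tool's x, y, z in m, then the turn, a rotation vector about the tool's x, y, z in rad. A call has 1 to 5 rows; each row shifts and turns the pose as measured when the row begins, along the tool's axes as they then stand; what a row does not reach is not made up. A row lasts 1/10 s, in which the tool goes at most 50 mm and 8.59 degrees, less where a joint would pass 70% of its speed; a pose out of reach is approached as far as the arm can. A call with a gripper value outside its range is refused whole. The fingers move at their own pace and stop on an object; "newtons" is the grip in N (left out, the last holds). Time passes only in rows, so rows that do not move let the fingers close. It gives the time, the measured TCP pose, the force and the opening at its end, in the units of the state.
- robot.get_obs(): the state, without advancing time (a new reading comes with each control period).
- optics.capture(name): name is "scene" or "top" or "wrist"; returns the picture (400x640x3 uint8, red, green, blue); there is no depth.
- optics.camera_params(name): a dict with "fx", "fy", "cx", "cy" (pixels), "rvec" (rotation vector, rad) and "tvec" (3), from world to camera coordinates, as OpenCV has them; the wrist camera has in their place "hand_eye" (4x4, takes a point from camera to tool coordinates, whose origin is the TCP and whose axes are the flange's). Camera axes: x right, y down, z forward; pixel columns grow to the right and rows downward; lengths in m; the calibration is good to about 2 mm. The wrist camera is an equidistant fisheye: a pixel r from the principal point sees the ray r / f radians off the axis. A picture is of the moment at which its call begins: read the wrist's pose just before it. camera_params takes no time and is no camera call.
- sign_off(): hands the job in, once; it reports no verdict.
Trained networks look in the newest picture that a camera, given by its name, has taken for a name from the list of things; names that differ only in an ending like _2 or _b are one class to them, and where a whole thing is asked for, a point or a joint stands for the part that bears it (a point fixed in the world has none). Each returns a list of dicts, best first, with "score" (0 to 1); they miss things now and then, are a little off and sometimes report something else, mostly with a low value. They report only what shows in the picture. A call takes as long as a camera call. They do not tell look-alikes from the thing itself.
- spotter.spot_in(camera, target): "rect" ([left, top, width, height] in pixels, round what is visible of it).
The state is a dict: "time": time; "qpos": joint angles; "qvel": joint speeds; "effort": joint torques, N m; "position": TCP position; "tcp_rot": TCP orientation; "ft_force": force on the tool from outside, world axes, zero at the start; "torque": the same for the moment, N m; "finger_gap": opening from 0.0 (shut) to 1.0 (fully open).
Only numpy, scipy, OpenCV 4.12 (cv2) and the standard library are available. Lean on these libraries where they do the work, as an engineer would, in place of code of your own. Each camera call takes 0.05 s, during which the arm holds its last target. There are 200 camera calls.

## Working session

There is one attempt and no reset: what is moved stays moved. The work goes in short steps, Python scripts to look and compute and a tool call to move; the robot and the scene stay as the last step left them, time stands still between calls to the robot, and variables do not carry over. Pictures are saved under pics/ and viewed, about 8 in all and at most 12, crops included, and the job is handed in when it is done.

Besides the shell and the picture viewer there is one more tool, called after ">>>" in YAML: its name, and indented under it one key for each argument. step_arm: Moves the arm, as the interface text tells. Its arguments: {"type":"object","properties":{"targets":{"type":"array","items":{"type":"array"}},"newtons":{"type":"number"}},"required":["targets"]}

```bash
mkdir -p pics; ls; python3 - <<'E'
from plant import robot, optics, spotter
import cv2
for c in ("top","scene"):
    im=optics.capture(c); cv2.imwrite(f"pics/{c}1.png",im[:,:,::-1])
    print(c,optics.camera_params(c))
    for t in ("reader","tray","calculator","remote"):
        print(t,[(r['rect'],round(r['score'],2)) for r in spotter.spot_in(c,t)[:3]])
o=robot.get_obs();print(o)
print(optics.camera_params("wrist"))
E
```

```text
pics
top {'fx': 379.3984138972005, 'fy': 379.3984138972005, 'cx': 318.9664370116962, 'cy': 198.73298147888733, 'rvec': array([ 2.08945504, -2.14178268,  0.20163865]), 'tvec': array([-0.05494562,  0.53398357,  1.13638701])}
reader [([443.4, 186.7, 41.9, 37.3], 0.83), ([405.3, 193.9, 18.8, 41.7], 0.68)]
tray [([317.0, 155.8, 43.8, 53.5], 0.91)]
calculator [([245.2, 154.9, 28.8, 48.2], 0.63)]
remote [([176.4, 190.7, 33.5, 48.9], 0.73)]
scene {'fx': 410.1409987022014, 'fy': 410.1409987022014, 'cx': 324.8027955014911, 'cy': 198.22759418891994, 'rvec': array([ 2.24209582,  1.08633265, -0.40892366]), 'tvec': array([-0.26142248, -0.3290865 ,  1.6809604 ])}
reader [([174.5, 260.0, 51.6, 24.6], 0.85), ([223.3, 223.6, 34.9, 32.1], 0.55)]
tray [([305.8, 200.8, 37.3, 47.0], 0.81)]
calculator [([367.0, 171.7, 43.3, 40.2], 0.72)]
remote [([390.5, 128.8, 28.5, 36.4], 0.9)]
{'time': 0.5, 'qpos': array([ 9.04884910e-01,  1.58417187e-01,  1.59702600e+00,  1.91403848e-05,
        1.38618108e+00, -2.10060075e-01]), 'qvel': array([-0.00038335, -0.00128335,  0.00130982, -0.00189023,  0.00210495,
        0.
[... 194 characters left out ...]
), 'tcp_rot': array([ 2.25959041e-01,  9.74136803e-01, -1.03263118e-05, -1.52241338e-05]), 'ft_force': array([ 0.60698669, -0.30662484,  0.71146098]), 'torque': array([-0.02699871,  0.00160068,  0.07596406]), 'finger_gap': 1.0003586599733938}
{'fx': 309.70691628693146, 'fy': 309.70691628693146, 'cx': 320.0432623294036, 'cy': 199.43219950574132, 'hand_eye': array([[-2.81351079e-04, -9.64628232e-01, -2.63613914e-01,
         7.40003579e-02],
       [ 9.99999652e-01, -4.78421410e-04,  6.83377500e-04,
        -2.41408995e-05],
       [-7.85323770e-04, -2.63613630e-01,  9.64628031e-01,
        -1.47949667e-01],
       [ 0.00000000e+00,  0.00000000e+00,  0.00000000e+00,
         1.00000000e+00]])}
```

View pics/top1.png

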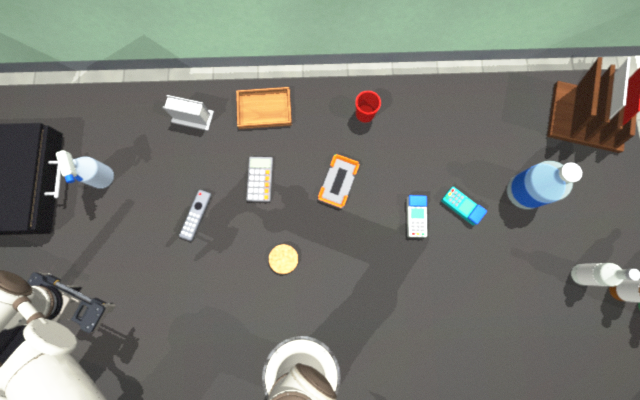

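View pics/scene1.png

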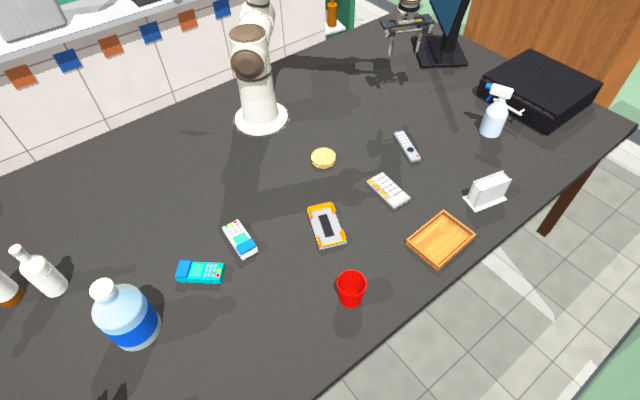

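The top view shows the white reader at about (417,216), hump towards (418,200). The turquoise look-alike is at (464,205) and the tray at (339,181). The scene view agrees.

```bash
cat > h.py <<'E'
import numpy as np, cv2
from scipy.spatial.transform import Rotation as R
from plant import robot, optics, spotter
def ray(cam,uv,obs=None):
    p=optics.camera_params(cam); x=(uv[0]-p['cx'])/p['fx']; y=(uv[1]-p['cy'])/p['fy']
    if cam=='wrist':
        r=np.hypot(x,y); d=np.array([x/r*np.sin(r),y/r*np.sin(r),np.cos(r)])
        H=p['hand_eye']; T=R.from_quat(obs['tcp_rot']).as_matrix()
        return T@H[:3,3]+obs['position'], T@H[:3,:3]@d
    M=R.from_rotvec(p['rvec']).as_matrix()
    return -M.T@p['tvec'], M.T@np.array([x,y,1])
def at(cam,uv,z,obs=None):
    o,d=ray(cam,uv,obs); return o+d*(z-o[2])/d[2]
def proj_w(P,obs):
    p=optics.camera_params('wrist');H=p['hand_eye'];T=R.from_quat(obs['tcp_rot']).as_matrix()
    q=H[:3,:3].T@(T.T@(np.asarray(P)-obs['position'])-H[:3,3]); a=np.arctan2(np.hypot(q[0],q[1]),q[2]); n=np.hypot(q[0],q[1])
    return np.array([p['cx']+p['fx']*a*q[0]/n,p['cy']+p['fy']*a*q[1]/n])
def move(goal,yaw,obs):
    "shift in tool axes, turn about tool z, to goal with tool down and tool-x heading yaw"
    T=R.from_quat(obs['tcp_rot']); 
    G=R.from_matrix(np.array([[np.cos(yaw),np.sin(yaw),0],[np.sin(yaw),-np.cos(yaw),0],[0,0,-1]]))
    return T.inv().apply(np.asarray(goal)-obs['position']), (T.inv()*G).as_rotvec()
E
python3 - <<'E'
from h import *
np.set_printoptions(precision=4,suppress=True)
for n,z,uvs in (("reader",.028,[(417.5,216),(418,196),(417,237)]),("tray",.02,[(339,181),(345,156),(333,206)]),("turq",.028,[(464,205)]),("calc",.016,[(259,180)]),("remote",.02,[(195,215)])):
    print(n,[at('top',u,z) for u in uvs])
T=R.from_quat(robot.get_obs()['tcp_rot']).as_matrix();print(T)
E
```

```text
reader [array([ 0.4737, -0.3782,  0.028 ]), array([ 0.5381, -0.3846,  0.028 ]), array([ 0.4074, -0.3717,  0.028 ])]
tray [array([ 0.5959, -0.1345,  0.02  ]), array([ 0.68  , -0.1571,  0.02  ]), array([ 0.514 , -0.1124,  0.02  ])]
turq [array([ 0.5052, -0.5282,  0.028 ])]
calc [array([0.607 , 0.1263, 0.016 ])]
remote [array([0.4959, 0.33  , 0.02  ])]
[[-0.8979  0.4402 -0.    ]
 [ 0.4402  0.8979 -0.    ]
 [ 0.     -0.     -1.    ]]
```

```bash
cat > plan.py <<'E'
import sys
from h import *
# plan.py x y z yaw [rows] [step] [extra turns sign]: rows to write
x,y,z,yaw,n,s=map(float,sys.argv[1:7])
o=robot.get_obs(); p=o['position'].copy(); T=R.from_quat(o['tcp_rot']).as_matrix()
y0=np.arctan2(T[1,0],T[0,0]); dy=yaw-y0
print('t',o['time'],'p',p.round(4),'yaw',y0.round(4),'tilt',T[2,2].round(5),'q',o['qpos'].round(2),'F',o['ft_force'].round(1),'gap',round(o['finger_gap'],3))
for i in range(int(n)):
    d=np.array([x,y,z])-p; L=np.linalg.norm(d); st=d*min(1,s/max(L,1e-9)); t=np.clip(yaw-y0,-.145,.145)
    c,k=np.cos(y0),np.sin(y0)
    print([round(v,4) for v in (c*st[0]+k*st[1], k*st[0]-c*st[1], -st[2])],[0,0,round(-t,3)])
    p+=st; y0+=t
E
python3 plan.py 0.45 0.05 0.24 -0.098 5 0.048
```

```text
t 0.5 p [0.2531 0.5163 0.2366] yaw 2.6857 tilt -1.0 q [ 0.9   0.16  1.6   0.    1.39 -0.21] F [ 0.6 -0.3  0.7] gap 1.0
[np.float64(-0.0362), np.float64(-0.0315), np.float64(-0.0003)] [0, 0, np.float64(0.145)]
[np.float64(-0.0404), np.float64(-0.0259), np.float64(-0.0003)] [0, 0, np.float64(0.145)]
[np.float64(-0.0437), np.float64(-0.0198), np.float64(-0.0003)] [0, 0, np.float64(0.145)]
[np.float64(-0.0461), np.float64(-0.0133), np.float64(-0.0003)] [0, 0, np.float64(0.145)]
[np.float64(-0.0476), np.float64(-0.0065), np.float64(-0.0003)] [0, 0, np.float64(0.145)]
```

>>> step_arm:
  targets:
    - [1,[-0.036,-0.0315,0],[0,0,0.145]]
    - [1,[-0.0405,-0.026,0],[0,0,0.145]]
    - [1,[-0.0435,-0.02,0],[0,0,0.145]]
    - [1,[-0.046,-0.0135,0],[0,0,0.145]]
    - [1,[-0.0475,-0.0065,0],[0,0,0.145]]

```text
time: 1.0
position: [0.3446, 0.2919, 0.236]
tcp_rot: [0.563, 0.826, 0.001, -0.0]
ft_force: [1.2, 0.5, -0.1]
finger_gap: 0.999
```

```bash
python3 plan.py 0.45 0.05 0.24 -0.098 5 0.048
```

```text
t 1.0 p [0.3446 0.2919 0.236 ] yaw 1.9444 tilt -1.0 q [ 0.43 -0.17  1.93  0.    1.39  0.06] F [ 1.2  0.5 -0.1] gap 0.999
[np.float64(-0.048), np.float64(0.0018), np.float64(-0.0007)] [0, 0, np.float64(0.145)]
[np.float64(-0.0472), np.float64(0.0087), np.float64(-0.0007)] [0, 0, np.float64(0.145)]
[np.float64(-0.0454), np.float64(0.0154), np.float64(-0.0007)] [0, 0, np.float64(0.145)]
[np.float64(-0.0427), np.float64(0.0218), np.float64(-0.0007)] [0, 0, np.float64(0.145)]
[np.float64(-0.0391), np.float64(0.0278), np.float64(-0.0007)] [0, 0, np.float64(0.145)]
```

>>> step_arm:
  targets:
    - [1,[-0.048,0.002,0],[0,0,0.145]]
    - [1,[-0.047,0.009,0],[0,0,0.145]]
    - [1,[-0.0455,0.0155,0],[0,0,0.145]]
    - [1,[-0.0425,0.022,0],[0,0,0.145]]
    - [1,[-0.039,0.028,0],[0,0,0.145]]

```text
time: 1.5
position: [0.4412, 0.0622, 0.2375]
tcp_rot: [0.827, 0.562, 0.004, 0.001]
ft_force: [1.1, -0.2, 0.1]
finger_gap: 1.001
```

```bash
python3 plan.py 0.45 -0.36 0.24 -0.098 10 0.048
```

```text
t 1.5 p [0.4412 0.0622 0.2375] yaw 1.1935 tilt -0.99997 q [-0.13 -0.2   1.95  0.    1.39  0.24] F [ 1.1 -0.2  0.1] gap 1.001
[np.float64(-0.0442), np.float64(0.0186), np.float64(-0.0003)] [0, 0, np.float64(0.145)]
[np.float64(-0.0411), np.float64(0.0248), np.float64(-0.0003)] [0, 0, np.float64(0.145)]
[np.float64(-0.0371), np.float64(0.0305), np.float64(-0.0003)] [0, 0, np.float64(0.145)]
[np.float64(-0.0323), np.float64(0.0355), np.float64(-0.0003)] [0, 0, np.float64(0.145)]
[np.float64(-0.0268), np.float64(0.0398), np.float64(-0.0003)] [0, 0, np.float64(0.145)]
[np.float64(-0.0208), np.float64(0.0433), np.float64(-0.0003)] [0, 0, np.float64(0.145)]
[np.float64(-0.0143), np.float64(0.0458), np.float64(-0.0003)] [0, 0, np.float64(0.145)]
[np.float64(-0.0075), np.float64(0.0474), np.float64(-0.0003)] [0, 0, np.float64(0.145)]
[np.float64(-0.0005), np.float64(0.0383), np.float64(-0.0002)] [0, 0, np.float64(0.131)]
[np.float64(0.0), np.float64(-0.0), np.float64(-0.0)] [0, 0, np.float64(-0.0)]
```

>>> step_arm:
  targets:
    - [1,[-0.044,0.0185,0],[0,0,0.145]]
    - [1,[-0.041,0.025,0],[0,0,0.145]]
    - [1,[-0.037,0.0305,0],[0,0,0.145]]
    - [1,[-0.0325,0.0355,0],[0,0,0.145]]
    - [1,[-0.027,0.04,0],[0,0,0.145]]

```text
time: 2.0
position: [0.4444, -0.1876, 0.2387]
tcp_rot: [0.976, 0.22, 0.006, 0.001]
ft_force: [0.8, -0.0, 0.2]
finger_gap: 1.002
```

```bash
python3 plan.py 0.455 -0.376 0.23 -0.098 5 0.048
```

```text
t 2.0 p [ 0.4444 -0.1876  0.2387] yaw 0.4434 tilt -0.99993 q [-0.66 -0.1   1.85  0.01  1.38  0.47] F [ 0.8 -0.   0.2] gap 1.002
[np.float64(-0.0181), np.float64(0.0444), np.float64(0.0022)] [0, 0, np.float64(0.145)]
[np.float64(-0.0115), np.float64(0.0466), np.float64(0.0022)] [0, 0, np.float64(0.145)]
[np.float64(-0.0046), np.float64(0.0477), np.float64(0.0022)] [0, 0, np.float64(0.145)]
[np.float64(0.0021), np.float64(0.0448), np.float64(0.0021)] [0, 0, np.float64(0.106)]
[np.float64(0.0), np.float64(-0.0), np.float64(-0.0)] [0, 0, np.float64(-0.0)]
```

>>> step_arm:
  targets:
    - [1,[-0.018,0.0445,0.002],[0,0,0.145]]
    - [1,[-0.0115,0.0465,0.002],[0,0,0.145]]
    - [1,[-0.0045,0.0475,0.002],[0,0,0.145]]
    - [1,[0.002,0.042,0.002],[0,0,0.106]]
    - [1,[0,0,0],[0,0,0]]

```text
time: 2.5
position: [0.4514, -0.3865, 0.2307]
tcp_rot: [0.998, -0.063, 0.007, 0.0]
ft_force: [-0.7, 0.4, -0.4]
finger_gap: 0.997
```

```bash
python3 - <<'E'
from h import *
o=robot.get_obs(); im=optics.capture('wrist'); cv2.imwrite('pics/w1.png',im[:,:,::-1]); np.save('o1.npy',o,allow_pickle=True)
print(o['position'],o['qvel'].round(3),[(r['rect'],r['score']) for r in spotter.spot_in('wrist','reader')])
print(proj_w([.4737,-.378,.028],o))
E
python3 plan.py 0.4737 -0.378 0.12 -0.098 1 0.5
```

```text
[ 0.45143924 -0.38646269  0.23068932] [ 0.032 -0.031  0.033  0.031  0.034 -0.016] [([372.8, 77.1, 112.6, 100.3], 0.95), ([279.3, 108.0, 58.8, 114.3], 0.87)]
[310.44822612 166.03947482]
t 2.6 p [ 0.4522 -0.3825  0.2311] yaw -0.1199 tilt -0.9999 q [-0.91  0.2   1.56  0.01  1.37  0.78] F [ 0.2 -0.1  0. ] gap 0.999
[np.float64(0.0209), np.float64(-0.007), np.float64(0.1111)] [0, 0, np.float64(-0.022)]
```

View pics/w1.png

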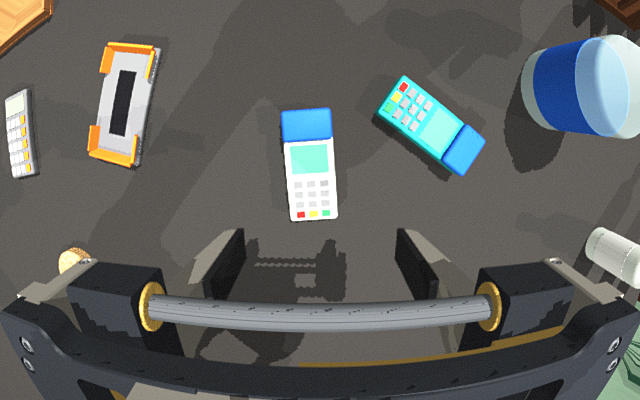

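Wrist view: white reader with corners at about (281,110), (330,107), (338,219), (290,221), hump pointing up and away. The tray is at the left, around (125,105), and the turquoise look-alike is to the right at (430,125).

```bash
python3 - <<'E'
from h import *
from scipy.optimize import least_squares
np.set_printoptions(precision=4,suppress=True)
o=np.load('o1.npy',allow_pickle=True).item()
im=cv2.imread('pics/w1.png'); hsv=cv2.cvtColor(im,cv2.COLOR_BGR2HSV)
x0,y0,x1,y1=268,98,348,230
h=hsv[y0:y1,x0:x1]; m=((h[...,2]>150)|((h[...,1]>140)&(h[...,2]>80))).astype(np.uint8)
m=cv2.morphologyEx(m,cv2.MORPH_CLOSE,np.ones((9,9)))
n,l,s,_=cv2.connectedComponentsWithStats(m); k=1+s[1:,4].argmax(); m=(l==k).astype(np.uint8); print('area',s[k])
# silhouette fit: hull of projected box+hump vs mask
def pts(p):
    c,s=np.cos(p[2]),np.sin(p[2]); P=[]
    for a in (-.065,.065):
        for b in (-.028,.028):
            for z in ((0,.028) if a<0 else (0,.038)): P.append([p[0]+c*a-s*b,p[1]+s*a+c*b,z])
    for b in (-.028,.028): P.append([p[0]+c*.029-s*b,p[1]+s*.029+c*b,.038])
    return np.array([proj_w(q,o) for q in P])
hull=lambda p:cv2.convexHull((pts(p)-[x0,y0]).astype(np.float32))
cs=max(cv2.findContours(m,cv2.RETR_EXTERNAL,cv2.CHAIN_APPROX_NONE)[0],key=len)[:,0].astype(float)
cs=cv2.convexHull(cs.astype(np.float32))[:,0]
cs=np.vstack([np.linspace(a,b,max(2,int(np.hypot(*(b-a))))) for a,b in zip(cs,np.roll(cs,-1,0))])
f=lambda p:[cv2.pointPolygonTest(hull(p),(float(a),float(b)),True) for a,b in cs]
r=least_squares(f,[.4737,-.378,-.098],x_scale=[.01,.01,.1],loss='soft_l1',diff_step=1e-3)
print('reader',r.x,'rms px',np.sqrt(np.mean(np.square(f(r.x)))))
for n,u,z in (('topfar',(281,110),.038),('topfar',(330,107),.038),('near',(290,221),.028),('near',(338,219),.028)): print(n,at('wrist',u,z,o))
for u in ((109,43),(161,43),(138,167),(90,155)): print('tray',at('wrist',u,.024,o))
E
```

```text
area [  12    9   58  114 5511]Traceback (most recent call last):
  File "<stdin>", line 23, in <module>
    return func(*args, **kwargs)
    vector_fun = VectorFunction(
        fun_wrapped,
    ...<6 lines>...
        workers=workers
    )
    self._update_fun()
    ~~~~~~~~~~~~~~~~^^
    self.f = self.fun_wrapped(xp_copy(self.x))
             ~~~~~~~~~~~~~~~~^^^^^^^^^^^^^^^^^
    return np.atleast_1d(self.fun(x))
                         ~~~~~~~~^^^
    return self.f(x, *self.args, **self.kwargs)
           ~~~~~~^^^^^^^^^^^^^^^^^^^^^^^^^^^^^^
  File "<stdin>", line 22, in <lambda>
  File "<stdin>", line 18, in <lambda>
  File "<stdin>", line 17, in pts
  File "h.py", line 15, in proj_w
    p=optics.camera_params('wrist');H=p['hand_eye'];T=R.from_quat(obs['tcp_rot']).as_matrix()
ValueError: time passes only in moves, steps and waits
```

```bash
cat > goto.py <<'E'
import sys
from h import *
*g,yaw,n=map(float,sys.argv[1:6]); o=robot.get_obs(); s,t=move(g,yaw,o)
T=R.from_quat(o['tcp_rot']).as_matrix()
print('t',round(o['time'],2),'p',o['position'].round(4),'yaw',np.arctan2(T[1,0],T[0,0]).round(4),'F',o['ft_force'].round(1),'gap',round(o['finger_gap'],3),'speed',abs(o['qvel']).max().round(3))
print('total shift',s.round(4),'turn',t.round(4),'| per row',(s/n).round(4),(t/n).round(4))
E
python3 goto.py .4746 -.3772 .1 -.058 4
```

```text
t 2.6 p [ 0.4522 -0.3825  0.2311] yaw -0.1199 F [ 0.2 -0.1  0. ] gap 0.999 speed 0.036
total shift [ 0.0198 -0.0077  0.1315] turn [-0.0014 -0.0143 -0.0618] | per row [ 0.0049 -0.0019  0.0329] [-0.0004 -0.0036 -0.0155]
```

>>> step_arm:
  targets:
    - [1,[0.005,-0.002,0.033],[0,-0.0035,-0.0155]]
    - [1,[0.005,-0.002,0.033],[0,-0.0035,-0.0155]]
    - [1,[0.005,-0.002,0.033],[0,-0.0035,-0.0155]]
    - [1,[0.005,-0.002,0.032],[0,-0.0035,-0.0155]]
    - [1,[0,0,0],[0,0,0]]

```text
time: 3.1
position: [0.4777, -0.3695, 0.1008]
tcp_rot: [1.0, -0.021, 0.002, 0.001]
ft_force: [-0.7, 1.4, -0.9]
finger_gap: 1.0
```

```bash
python3 goto.py .4746 -.3772 .029 -.058 3; python3 - <<'E'
from fit import *
o=robot.get_obs(); im=optics.capture('wrist')[:,:,::-1].copy(); cv2.imwrite('pics/w2.png',im)
E
```

```text
t 3.1 p [ 0.4777 -0.3695  0.1008] yaw -0.0427 F [-0.7  1.4 -0.9] gap 1.0 speed 0.07
total shift [-0.003   0.0077  0.0718] turn [ 0.0014 -0.0044  0.0153] | per row [-0.001   0.0026  0.0239] [ 0.0005 -0.0015  0.0051]
```

View pics/w2.png

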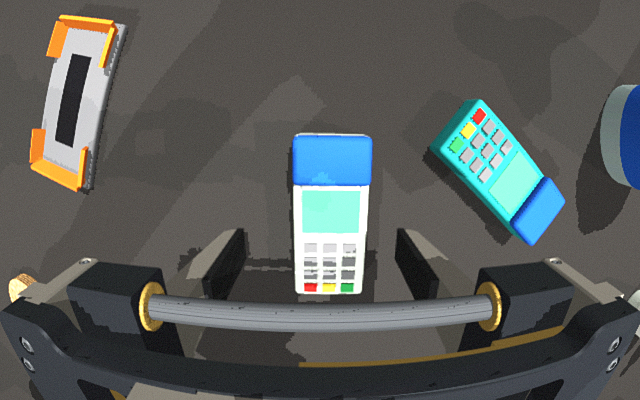

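The reader spans columns 293–372 and stands 7–8 mm right of the jaw centre, which agrees with the fit. I'll correct that while descending.

>>> step_arm:
  targets:
    - [1,[-0.002,0.004,0.01],[0,0,0.01]]
    - [1,[-0.001,0.003,0.02],[0,0,0.005]]
    - [1,[0,0,0.02],[0,0,0]]
    - [1,[0,0,0.017],[0,0,0]]
    - [1,[0,0,0],[0,0,0]]

```text
time: 3.65
position: [0.4802, -0.3831, 0.0458]
tcp_rot: [0.999, -0.029, 0.01, 0.009]
ft_force: [-0.3, 0.8, 0.1]
finger_gap: 0.997
```

```bash
python3 goto.py .4746 -.3772 .029 -.058 1
```

```text
t 3.65 p [ 0.4802 -0.3831  0.0458] yaw -0.0579 F [-0.3  0.8  0.1] gap 0.997 speed 0.044
total shift [-0.0063 -0.0059  0.0166] turn [ 0.0179 -0.0201 -0.    ] | per row [-0.0063 -0.0059  0.0166] [ 0.0179 -0.0201 -0.    ]
```

>>> step_arm:
  targets:
    - [1,[-0.006,-0.006,0.006],[0.018,-0.02,0]]
    - [1,[0,0,0.011],[0,0,0]]
    - [1,[0,0,0],[0,0,0]]

```text
time: 3.95
position: [0.4759, -0.3788, 0.032]
tcp_rot: [1.0, -0.029, 0.002, 0.002]
ft_force: [-0.6, -0.3, -0.9]
finger_gap: 1.0
```

```bash
python3 goto.py .4746 -.3772 .029 -.058 1
```

```text
t 3.95 p [ 0.4759 -0.3788  0.032 ] yaw -0.0585 F [-0.6 -0.3 -0.9] gap 1.0 speed 0.027
total shift [-0.0014 -0.0015  0.003 ] turn [ 0.0035 -0.0033 -0.0005] | per row [-0.0014 -0.0015  0.003 ] [ 0.0035 -0.0033 -0.0005]
```

>>> step_arm:
  targets:
    - [1,[-0.001,-0.0015,0.003],[0.0035,-0.003,0]]
    - [0,[0,0,0],[0,0,0]]
    - [0,[0,0,0],[0,0,0]]
    - [0,[0,0,0],[0,0,0]]
    - [0,[0,0,0],[0,0,0]]
  newtons: 25

```text
time: 4.45
position: [0.4757, -0.378, 0.0305]
tcp_rot: [1.0, -0.029, 0.001, 0.001]
ft_force: [0.4, -0.3, -0.6]
finger_gap: 0.677
```

>>> step_arm:
  targets:
    - [0,[0,0,0],[0,0,0]]
    - [0,[0,0,0],[0,0,0]]

```text
time: 4.65
position: [0.4758, -0.3779, 0.0305]
tcp_rot: [1.0, -0.029, 0.001, 0.001]
ft_force: [-0.1, 0.8, -1.7]
finger_gap: 0.608
```

```bash
python3 goto.py .4746 -.3772 .1 -.058 3
```

```text
t 4.65 p [ 0.4758 -0.3779  0.0305] yaw -0.0584 F [-0.1  0.8 -1.7] gap 0.608 speed 0.001
total shift [-0.0011 -0.0005 -0.0695] turn [ 0.0016 -0.0021 -0.0004] | per row [-0.0004 -0.0002 -0.0232] [ 0.0005 -0.0007 -0.0001]
```

>>> step_arm:
  targets:
    - [0,[0,0,0],[0,0,0]]
    - [0,[0,0,-0.01],[0,0,0]]
    - [0,[0,0,-0.025],[0,0,0]]
    - [0,[0,0,-0.03],[0,0,0]]
    - [0,[0,0,-0.03],[0,0,0]]

```text
time: 5.15
position: [0.4715, -0.3732, 0.1218]
tcp_rot: [1.0, -0.029, -0.005, -0.005]
ft_force: [0.1, -0.9, -2.5]
finger_gap: 0.605
```

```bash
python3 goto.py .596 -.14 .14 -.3 7; python3 plan.py .55 -.15 .16 -.3 8 .03
```

```text
t 5.15 p [ 0.4715 -0.3732  0.1218] yaw -0.0585 F [ 0.1 -0.9 -2.5] gap 0.605 speed 0.571
total shift [ 0.1104 -0.2403 -0.0168] turn [-0.0091  0.0107  0.2415] | per row [ 0.0158 -0.0343 -0.0024] [-0.0013  0.0015  0.0345]
t 5.15 p [ 0.4715 -0.3732  0.1218] yaw -0.0585 tilt -0.9999 q [-0.87  0.34  1.61  0.    1.2   0.76] F [ 0.1 -0.9 -2.5] gap 0.605
[np.float64(0.0082), np.float64(-0.0285), np.float64(-0.0048)] [0, 0, np.float64(0.145)]
[np.float64(0.004), np.float64(-0.0293), np.float64(-0.0048)] [0, 0, np.float64(0.097)]
[np.float64(0.0011), np.float64(-0.0296), np.float64(-0.0048)] [0, 0, np.float64(-0.0)]
[np.float64(0.0011), np.float64(-0.0296), np.float64(-0.0048)] [0, 0, np.float64(-0.0)]
[np.float64(0.0011), np.float64(-0.0296), np.float64(-0.0048)] [0, 0, np.float64(-0.0)]
[np.float64(0.0011), np.float64(-0.0296), np.float64(-0.0048)] [0, 0, np.float64(-0.0)]
[np.float64(0.0011), np.float64(-0.0296), np.float64(-0.0048)] [0, 0, np.float64(-0.0)]
[np.float64(0.0011), np.float64(-0.0293), np.float64(-0.0047)] [0, 0, np.float64(-0.0)]
```

```bash
python3 goto.py .49 -.11 .19 -.3 7; python3 plan.py .49 -.11 .19 -.3 5 .039
```

```text
t 5.15 p [ 0.4715 -0.3732  0.1218] yaw -0.0585 F [ 0.1 -0.9 -2.5] gap 0.605 speed 0.571
total shift [ 0.0024 -0.2645 -0.0655] turn [-0.0091  0.0107  0.2415] | per row [ 0.0003 -0.0378 -0.0094] [-0.0013  0.0015  0.0345]
t 5.15 p [ 0.4715 -0.3732  0.1218] yaw -0.0585 tilt -0.9999 q [-0.87  0.34  1.61  0.    1.2   0.76] F [ 0.1 -0.9 -2.5] gap 0.605
[np.float64(0.0004), np.float64(-0.0378), np.float64(-0.0098)] [0, 0, np.float64(0.145)]
[np.float64(-0.005), np.float64(-0.0374), np.float64(-0.0098)] [0, 0, np.float64(0.097)]
[np.float64(-0.0086), np.float64(-0.0368), np.float64(-0.0098)] [0, 0, np.float64(-0.0)]
[np.float64(-0.0086), np.float64(-0.0368), np.float64(-0.0098)] [0, 0, np.float64(-0.0)]
[np.float64(-0.0086), np.float64(-0.0368), np.float64(-0.0098)] [0, 0, np.float64(-0.0)]
```

>>> step_arm:
  targets:
    - [0,[0,-0.025,-0.01],[0,0,0.05]]
    - [0,[-0.001,-0.038,-0.01],[0,0,0.05]]
    - [0,[-0.003,-0.038,-0.01],[0,0,0.05]]
    - [0,[-0.005,-0.038,-0.01],[0,0,0.05]]
    - [0,[-0.007,-0.037,-0.01],[0,0,0.04]]

```text
time: 5.65
position: [0.4864, -0.1975, 0.1806]
tcp_rot: [0.988, -0.157, -0.002, -0.001]
ft_force: [1.0, -0.3, -2.8]
finger_gap: 0.609
```

```bash
python3 goto.py .49 -.11 .19 -.3 3
```

```text
t 5.65 p [ 0.4864 -0.1975  0.1806] yaw -0.3156 F [ 1.  -0.3 -2.8] gap 0.609 speed 1.044
total shift [-0.0238 -0.0843 -0.0091] turn [-0.002   0.004  -0.0156] | per row [-0.0079 -0.0281 -0.003 ] [-0.0007  0.0013 -0.0052]
```

>>> step_arm:
  targets:
    - [0,[-0.009,-0.035,-0.003],[0,0,0]]
    - [0,[-0.007,-0.027,-0.003],[0,0,0]]
    - [0,[-0.004,-0.012,-0.002],[0,0,0]]
    - [0,[0,0,0],[0,0,0]]
    - [0,[0,0,0],[0,0,0]]

```text
time: 6.15
position: [0.4898, -0.1144, 0.1917]
tcp_rot: [0.988, -0.155, -0.001, -0.001]
ft_force: [0.4, -0.5, -2.8]
finger_gap: 0.609
```

```bash
python3 - <<'E'
from h import *
o=robot.get_obs(); im=optics.capture('wrist')[:,:,::-1]; cv2.imwrite('pics/w3.png',im); np.save('o3.npy',o,allow_pickle=True)
print(o['position'],o['qvel'].round(3))
E
```

```text
[ 0.48979787 -0.1143805   0.19172645] [ 0.001 -0.003  0.001 -0.002  0.    -0.003]
```

View pics/w3.png

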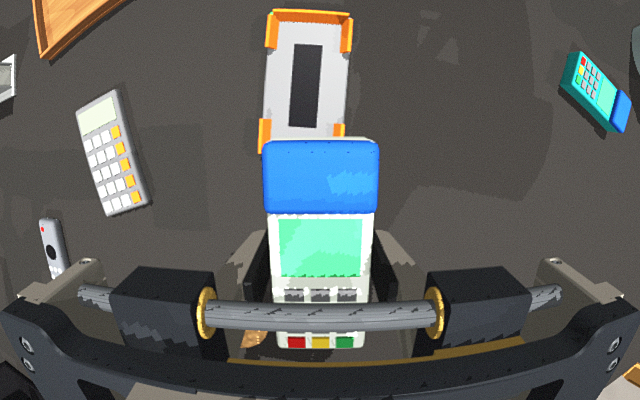

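The reader is held square, and the tray lies ahead at columns 262–355, rows 10–150. I'll zoom in on it.

```bash
python3 - <<'E'
from h import *
np.set_printoptions(precision=4,suppress=True)
im=cv2.imread('pics/w3.png'); cv2.imwrite('pics/w3z.png',cv2.resize(im[0:150,240:380],None,fx=4,fy=4,interpolation=cv2.INTER_CUBIC))
o=np.load('o3.npy',allow_pickle=True).item()
g=im[20:140,275:335].max(2); m=(g<75).astype(np.uint8); n,l,s,c=cv2.connectedComponentsWithStats(m)
k=1+s[1:,4].argmax(); print(s[k])
P=[at('wrist',(u+275,v+20),.010,o)[:2] for v,u in np.argwhere(l==k)]
print(cv2.minAreaRect(np.float32(P)*1000))
E
```

```text
[  14   25   33   83 2135]
((597.5972290039062, -131.70599365234375), (28.60057258605957, 88.35711669921875), 68.06962585449219)
```

View pics/w3z.png

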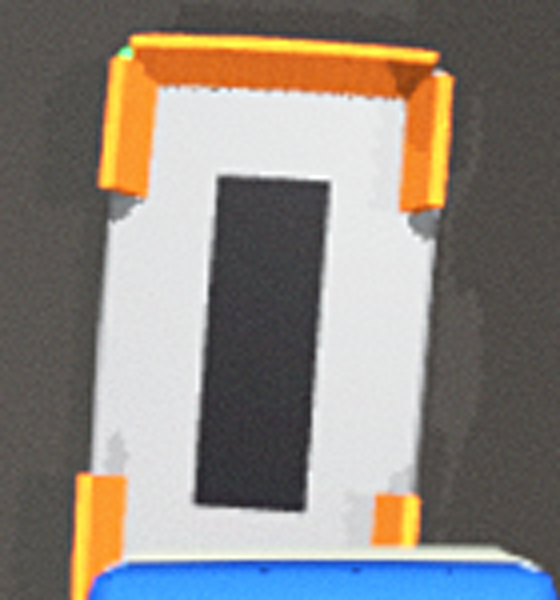

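The zoom shows the dark strip centred between the base edges, and the far floor edge at zoomed (155,88)–(405,97). I'll check that the strip is centred lengthwise too.

```bash
python3 - <<'E'
from h import *
o=np.load('o3.npy',allow_pickle=True).item()
c=np.array([.5976,-.1317]); a=np.array([np.cos(-.383),np.sin(-.383)]); b=np.array([-a[1],a[0]])
for n,u,z in (('far floor L',(155,88),.01),('far floor R',(405,97),.01),('cut UL',(150,197),.01),('cut UR',(403,212),.01),('cut LL',(125,475),.011),('edge L',(100,343),.01),('edge R',(427,343),.01),('far top L',(132,36),.024),('far top R',(438,52),.024)):
    d=at('wrist',(240+u[0]/4,u[1]/4),z,o)[:2]-c; print(n,(d@a).round(4),(d@b).round(4))
from fit import *
im=cv2.imread('pics/w3.png')
T=R.from_quat(o['tcp_rot']).as_matrix(); th=np.arctan2(T[1,0],T[0,0]); print('yaw',th)
# held reader offset: hump far top corners, height: underside at tcp-.0305 -> hump top +.0075 over tcp
for u in ((267,141),(376,141),(264,212),(379,212)):
    q=at('wrist',u,o['position'][2]+.0075,o)-o['position']; print('hump',(T.T@q).round(4))
E
python3 goto.py .5976 -.1317 .12 -.383 4
```

```text
far floor L 0.0692 0.0329
far floor R 0.0704 -0.0334
cut UL 0.038 0.0316
cut UR 0.0377 -0.0351
cut LL -0.0377 0.033
edge L -0.0025 0.0421
edge R 0.0027 -0.0439
far top L 0.0796 0.0379
far top R 0.0796 -0.0404
yaw -0.3111462263386904
hump [ 0.0637 -0.0243 -0.0076]
hump [ 0.0637  0.0255 -0.0077]
hump [ 0.0298 -0.027  -0.0075]
hump [ 0.0298  0.0283 -0.0076]
t 6.2 p [ 0.4898 -0.1146  0.1917] yaw -0.3118 F [-0.  -0.5 -2.2] gap 0.609 speed 0.014
total shift [ 0.108  -0.0167  0.0715] turn [-0.0018  0.0021  0.0712] | per row [ 0.027  -0.0042  0.0179] [-0.0005  0.0005  0.0178]
```

The tray pose is consistent at (0.597, -0.132), yaw -0.383, and the reader is centred in the jaws. I'll move above the tray.

>>> step_arm:
  targets:
    - [0,[0.02,-0.003,0.01],[0,0,0.018]]
    - [0,[0.032,-0.005,0.02],[0,0,0.018]]
    - [0,[0.032,-0.005,0.02],[0,0,0.018]]
    - [0,[0.022,-0.003,0.02],[0,0,0.018]]
    - [0,[0,0,0],[0,0,0]]

```text
time: 6.7
position: [0.5981, -0.144, 0.1179]
tcp_rot: [0.98, -0.197, -0.001, 0.0]
ft_force: [-1.0, 0.9, -3.9]
finger_gap: 0.604
```

```bash
python3 goto.py .5974 -.132 .09 -.383 1
```

```text
t 6.7 p [ 0.5981 -0.144   0.1179] yaw -0.3956 F [-1.   0.9 -3.9] gap 0.604 speed 0.038
total shift [-0.0052 -0.0109  0.0279] turn [ 0.0009  0.0013 -0.0126] | per row [-0.0052 -0.0109  0.0279] [ 0.0009  0.0013 -0.0126]
```

>>> step_arm:
  targets:
    - [0,[-0.005,-0.011,0.01],[0,0.001,-0.012]]
    - [0,[0,0,0.018],[0,0,0]]
    - [0,[0,0,0],[0,0,0]]
    - [0,[0,0,0],[0,0,0]]

```text
time: 7.1
position: [0.5959, -0.1328, 0.0889]
tcp_rot: [0.982, -0.191, -0.001, 0.0]
ft_force: [0.2, 0.4, -3.2]
finger_gap: 0.605
```

```bash
python3 goto.py .5974 -.132 .06 -.383 1
```

```text
t 7.1 p [ 0.5959 -0.1328  0.0889] yaw -0.385 F [ 0.2  0.4 -3.2] gap 0.605 speed 0.03
total shift [ 0.0011 -0.0013  0.0289] turn [ 0.0008  0.0017 -0.002 ] | per row [ 0.0011 -0.0013  0.0289] [ 0.0008  0.0017 -0.002 ]
```

>>> step_arm:
  targets:
    - [0,[0.001,-0.001,0.01],[0,0.0015,0]]
    - [0,[0,0,0.013],[0,0,0]]
    - [0,[0,0,0.006],[0,0,0]]
    - [0,[0,0,0],[0,0,0]]
    - [0,[0,0,0],[0,0,0]]

```text
time: 7.6
position: [0.5978, -0.1323, 0.06]
tcp_rot: [0.982, -0.191, 0.002, 0.001]
ft_force: [-1.0, -0.3, -2.5]
finger_gap: 0.604
```

```bash
python3 goto.py .5974 -.132 .042 -.383 1; python3 - <<'E'
from h import *
im=optics.capture('wrist')[:,:,::-1]; cv2.imwrite('pics/w4.png',im)
E
```

```text
t 7.6 p [ 0.5978 -0.1323  0.06  ] yaw -0.3846 F [-1.  -0.3 -2.5] gap 0.604 speed 0.006
total shift [-0.0005 -0.0002  0.018 ] turn [ 0.0009 -0.0034 -0.0016] | per row [-0.0005 -0.0002  0.018 ] [ 0.0009 -0.0034 -0.0016]
```

View pics/w4.png

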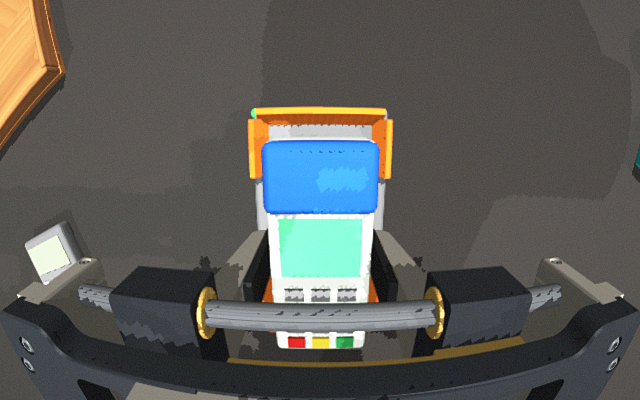

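The reader is centred between the tray walls: hump columns 264–379, walls 249–392. I'll lower it gently.

>>> step_arm:
  targets:
    - [0,[-0.0005,0,0.006],[0.001,-0.0035,0]]
    - [0,[0,0,0.006],[0,0,0]]
    - [0,[0,0,0.005],[0,0,0]]
    - [0,[0,0,0],[0,0,0]]

```text
time: 8.05
position: [0.5978, -0.1324, 0.0423]
tcp_rot: [0.982, -0.191, 0.0, 0.0]
ft_force: [-0.9, -0.6, -3.8]
finger_gap: 0.606
```

```bash
python3 goto.py .5974 -.132 .0405 -.383 1
```

```text
t 8.05 p [ 0.5978 -0.1324  0.0423] yaw -0.3846 F [-0.9 -0.6 -3.8] gap 0.606 speed 0.005
total shift [-0.0006 -0.0002  0.0018] turn [-0.0002 -0.0009 -0.0016] | per row [-0.0006 -0.0002  0.0018] [-0.0002 -0.0009 -0.0016]
```

>>> step_arm:
  targets:
    - [0,[0,0,0.002],[0,0,0]]
    - [0,[0,0,0],[0,0,0]]

```text
time: 8.25
position: [0.5984, -0.1326, 0.0406]
tcp_rot: [0.982, -0.191, 0.001, 0.0]
ft_force: [0.3, -0.2, -2.4]
finger_gap: 0.608
```

>>> step_arm:
  targets:
    - [0,[0,0,0.001],[0,0,0]]
    - [0,[0,0,0],[0,0,0]]

```text
time: 8.45
position: [0.5986, -0.1327, 0.0407]
tcp_rot: [0.982, -0.191, 0.001, 0.0]
ft_force: [-0.0, -0.2, -3.1]
finger_gap: 0.606
```

>>> step_arm:
  targets:
    - [0,[-0.001,0,0.002],[0,0,0]]
    - [0,[0,0,0.001],[0,0,0]]

```text
time: 8.65
position: [0.5987, -0.1327, 0.0405]
tcp_rot: [0.982, -0.191, 0.002, 0.0]
ft_force: [-4.7, 1.8, 4.4]
finger_gap: 0.609
```

Contact: the upward force has risen to 4.4 N. Releasing now.

>>> step_arm:
  targets:
    - [1,[0,0,0],[0,0,0]]
    - [1,[0,0,0],[0,0,0]]
    - [1,[0,0,0],[0,0,0]]
    - [1,[0,0,0],[0,0,0]]
    - [1,[0,0,0],[0,0,0]]

```text
time: 9.15
position: [0.6002, -0.1334, 0.0414]
tcp_rot: [0.982, -0.191, 0.004, 0.001]
ft_force: [0.1, -0.5, 0.7]
finger_gap: 0.993
```

>>> step_arm:
  targets:
    - [1,[0,0,-0.008],[0,0,0]]
    - [1,[0,0,-0.02],[0,0,0]]
    - [1,[0,0,-0.03],[0,0,0]]
    - [1,[0,0,-0.03],[0,0,0]]
    - [1,[0,0,-0.03],[0,0,0]]

```text
time: 9.65
position: [0.5958, -0.1316, 0.1591]
tcp_rot: [0.982, -0.191, -0.001, -0.0]
ft_force: [1.0, -0.5, 0.4]
finger_gap: 1.002
```

>>> step_arm:
  targets:
    - [1,[-0.03,0,-0.02],[0,0,0]]
    - [1,[-0.03,0,0],[0,0,0]]
    - [1,[-0.03,0,0],[0,0,0]]
    - [1,[0,0,0],[0,0,0]]
    - [1,[0,0,0],[0,0,0]]

```text
time: 10.15
position: [0.5142, -0.0988, 0.1894]
tcp_rot: [0.982, -0.191, 0.007, 0.002]
ft_force: [0.7, 0.5, 1.0]
finger_gap: 0.999
```

```bash
python3 - <<'E'
from h import *
o=robot.get_obs(); im=optics.capture('wrist')[:,:,::-1]; cv2.imwrite('pics/w5.png',im); np.save('o5.npy',o,allow_pickle=True)
print(o['time'],o['position'],o['finger_gap'],o['ft_force'])
c=proj_w([.5974,-.132,.03],o).astype(int); print(c)
x,y=np.clip(c-100,0,[440,200]); cv2.imwrite('pics/w5z.png',cv2.resize(im[y:y+200,x:x+200],None,fx=3,fy=3)); print(x,y)
E
```

```text
10.15 [ 0.51423031 -0.09883432  0.18937674] 0.998778885532508 [0.67155984 0.5013607  1.02123671]
[319 103]
219 3
```

View pics/w5z.png

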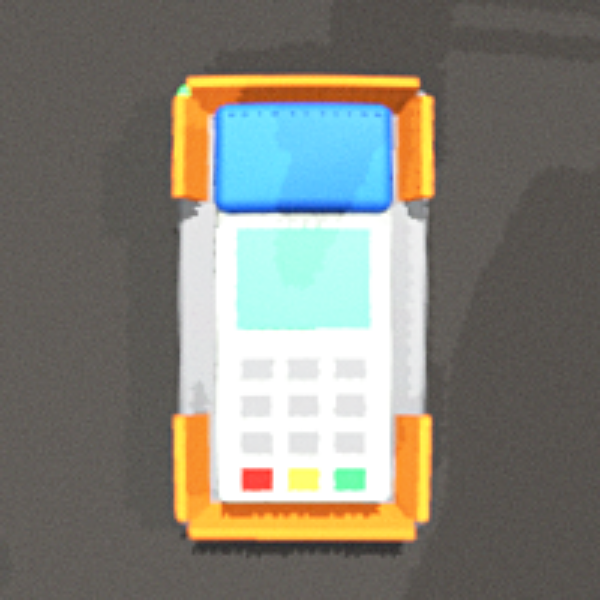

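The reader sits square in the pocket, face up, with even margins. The arm is clear.

```bash
python3 -c "
from plant import sign_off
print(sign_off())"
```

```text
the job is handed in; nothing more can be done
None
```

I put the white and blue card reader in the pocket of the orange charging tray, face up, let go of it and handed the job in at about 10 s of the 40 s allowed. No verdict was reported.

- **Grasp and placing:** I gripped the reader across its long sides at 25 N and lowered it in small steps. I opened the jaws once the wrist force showed contact with the pocket floor, about 4 N upward with the tool at the expected height.
- **Last check:** the final wrist picture shows the reader square between the walls with even margins. The gripper was open and clear, about 0.15 m above the tray. I judged "flat" from that picture and the release height; I did not measure the tilt separately.
- **Other objects:** the arm never went near the calculator, the remote control or the turquoise look-alike. I did not re-measure their positions at the end.
- **Disagreement:** the first overhead estimates of direction were off by 0.04 rad for the reader and 0.12 rad for the tray. I used the close-up wrist measurements instead; for the tray they matched its listed dimensions to about 2 mm.

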